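# Index the assembly table and load a pump gear shaft

## Task

Push the index table round the way its yellow arrows point (counter-clockwise seen from above), by an orange post, until it clicks into its next stop with the empty cradle at the yellow loading pointer; do not turn it back or run it past that stop. Then take the loose gear shaft from the bench and lay it fully down in that cradle without dropping it, let go, and leave the flange, spanner and grease can where they are.

Things in the scene. Friction and masses are not known exactly. Their poses are not given: they have to be found in the camera images.
- fixture: Fixed blue base of the index table, 210 x 210 x 35 mm. Origin on the bench at the turning axis of the round plate above it, z up. A blue tongue with a yellow pointer, the loading place, sticks out from under the plate along the base's own -x, to 214 mm from the axis.
- hub (a point): Centre of the top of the round aluminium plate (310 mm across, top 74 mm above the bench) that turns on the base; a 44 mm wide, 22 mm high hub stands there. The plate carries four cradles 90 degrees apart, three holding a fixed gear shaft under a red strap (70 mm high above the plate), and four orange posts halfway between cradles. Turns with the plate; its x points to the empty cradle.
- dial (a joint): Angle of the plate, growing counter-clockwise from above. Sprung stops at 0, 1.571 and each 90 degrees; at 1.571 the empty cradle is at the pointer. Starts between 0.3 and 1.0. Light friction between stops (about 1 N at a post). From 0.25 to 0.12 rad before a stop a spring resists (7 to 10 N at a post); from there on it pulls the plate into the stop and holds it.
- cradle (a point): Where the middle of a seated shaft's axis belongs: 90 mm from the turning axis, 42 mm above the plate, 116 mm above the bench. x points radially outward along the shaft, z up. Two grey 90 degree V-rests, 14 mm thick, 37 mm either side along x, mouth 56 mm wide, 67 mm over all, 52 mm high above the plate; the 60 mm gap between them, for gear and fingers, is clear down to the plate.
- post0 (a point): Centre of the top of an orange upright post, 18 mm across and 70 mm high above the plate, 130 mm from the turning axis, 45 degrees counter-clockwise of the empty cradle. Turns with the plate.
- post1 (a point): The same, for the post 135 degrees counter-clockwise of the empty cradle.
- post2 (a point): The same, for the post 225 degrees counter-clockwise of the empty cradle.
- post3 (a point): The same, for the post 315 degrees counter-clockwise of the empty cradle.
- shaft: Loose steel gear shaft, 104 mm long, about 0.55 kg, lying on the bench. Origin at its middle on its axis (22 mm above the bench as it lies), own x along the axis; same either way round. The middle 46 mm is a dark gear of 8 coarse teeth, 44 mm over the teeth, 44 mm wide to grip across as it lies; either side is a round journal 26 mm across, which rests in a V.
- flange: Bystander: dark round pump flange, 100 mm across and 22 mm high with a 52 mm hub, 40 mm high in all. Origin under its centre.
- spanner: Bystander: steel spanner lying on the bench, 200 mm long along its own x.
- grease: Bystander: upright grease can, 72 mm across, 110 mm high. Origin under its centre.
Things that resemble listed ones, but are neither listed nor needed, are in the scene too. Of the things that look like the shaft, take the one that is nearest to the robot's base at the start.

How it is judged (in metres and radians):
On the way, in this order (a step that is already met when the one before it is completed fails the run):
1. the plate has clicked into the next stop, the empty cradle at the pointer (value of joint dial between 1.53 and 1.61 rad and velocity of joint dial between -0.1 and 0.1 rad/s), for 0.2 s.
2. the gear shaft lies in the empty cradle (x of shaft in the frame of cradle between -0.012 and 0.012 m and y of shaft in the frame of cradle between -0.005 and 0.005 m and z of shaft in the frame of cradle between -0.005 and 0.005 m and angle between the x axis of shaft and the x axis of cradle, either way round below 0.08 rad), for 0.2 s.
At the end, for the whole second after the job is handed in: The plate rests in the stop with the empty cradle at the yellow pointer (dial 1.53 to 1.61 rad); the shaft lies at rest in that cradle (middle within 12 mm along, 5 mm across and 5 mm in height of the seat, axis within 0.08 rad); flange, spanner and grease can are within 30 mm of where they began (all of step 1 and all of step 2 and linear speed of shaft below 0.02 m/s and distance of each of flange, spanner, grease from where it was at the start of the episode below 0.03 m); the robot touches nothing.
It fails at once if the plate is turned back to the stop before (value of joint dial below 0.15 rad).
It fails at once if the plate is run past the stop (value of joint dial above 1.75 rad).
It fails at once if the shaft is dropped or rammed into the cradle (reaches its seat faster than 0.4 m/s, a fall of about 10 mm) (contact force between shaft and fixture above 150 N or (distance between shaft and cradle below 0.015 m and linear speed of shaft above 0.4 m/s)).
It fails at once if the flange, spanner or grease can is knocked away, or the can over (distance of any of flange, spanner, grease from where it was at the start of the episode above 0.03 m or angle between grease's own z axis and vertical above 0.5 rad).
It also fails if it takes over 54 s, if anything falls off the work surface, if the arm or the gripper's body presses on something with over 40 N, if the wrist force passes 120 N, or if a joint passes its speed limit or range.

## Robot

A 7-joint arm with a two-finger parallel gripper is mounted at the origin on the work surface. World frame = base frame: x ahead of the robot, y to its left, z up, the work surface at z = 0. Lengths are in mm, angles in rad, forces in N, time in s.
With the tool pointing down it reaches from about 400 to 875 mm from the base axis. Payload 4.4 kg.
Tool frame: the origin (TCP) lies midway between the tips of the shut fingers; the grasp point (between the pads) lies 19 mm behind it; z points along the fingers, y is the line along which they close (so a half turn about z gives the same grasp; the last joint's range is limited). The gripper opens to 85 mm and grips with 20 to 120 N. Pads are 22 mm wide; open, the fingers measure 114 mm over their backs; the gripper's body (76 mm by 85 mm) begins 54 mm behind the grasp point. The pads swing forward as they close: fully open they stand 13 mm farther back than shut.
Start: joints at [1.156, 0.628, 0.038, 1.517, -0.027, 0.996, -0.02], TCP at [222.179, -610.864, 231.313] pointing down, gripper open.
Joint ranges: [-3.06, 3.06], [-0.37, 2.12], [-1.25, 1.32], [0.18, 2.47], [-1.1, 4.24], [0.23, 1.98], [-2.94, 2.94]. Speed limits (rad/s): [2.57, 2.57, 3.14, 3.14, 3.14, 3.14, 3.14].

## Interface

Orientations are given as [roll, pitch, yaw] about the fixed x, y, z axes, in that order (R = Rz(yaw) Ry(pitch) Rx(roll)).
In Python, from cell import read_state, get_image, finish_job gives the robot as it stands.
- The arm moves only by the tool send_rows, never from a script. Its argument "series" is a list of rows, each an object of numbers: "ax", "ay", "az": the turn, a rotation vector about the tool's x, y, z in rad; "dx", "dy", "dz": the shift along the tool's x, y, z in cm; "hand": the closure, from 0 (fully open) to 1 (shut). In form: [{"ax": .., "ay": .., "az": .., "dx": .., "dy": .., "dz": .., "hand": ..}, ...]. A call has 1 to 10 rows; each row is the pose to reach, as a shift and turn from the pose commanded when the call began, along the tool's axes at that moment; what a row does not reach only later rows make up. A row lasts 1/10 s, in which the tool goes at most 50 mm and 8.59 degrees, less where a joint would pass 70% of its speed; a pose out of reach is approached as far as the arm can. A call with a gripper value outside its range is refused whole. The fingers move at their own pace and stop on an object; the grip force is fixed at half the most. Time passes only in rows, so rows that repeat a pose let the fingers close. It gives the time, the measured TCP pose, the force, the opening and the grip force at its end, in the units of the state.
- read_state(): the state, without advancing time (a new reading comes with each control period).
- get_image(name): name is "scene" or "top"; returns a dict with "pixels" (420x560x3 uint8, red, green, blue), "mtx" (3x3 intrinsics, pixels), "k1" (the pictures are not rectified: a ray, as slopes to the right and down, at radius r is drawn at 1 + k1 r^2 times it, then the intrinsics apply), "R" (3x3) and "t" (3): a world point X has camera coordinates R X + t. Camera axes: x right, y down, z forward; pixel columns grow to the right and rows downward; lengths in mm; the calibration is good to about 2 mm. A picture is of the moment at which its call begins. There is no depth.
- finish_job(): hands the job in; it is judged then, once.
The state is a dict: "clock": time; "qpos": joint angles; "qd": joint speeds; "tau": joint torques, N m; "eef_pos": TCP position; "tool_rot": TCP orientation; "force": force on the tool from outside, world axes, zero at the start; "torque": the same for the moment, N m; "width": finger opening in mm; "gripper_force": force on a finger pad.
Only numpy, scipy, OpenCV 4.12 (cv2) and the standard library are available. Lean on these libraries where they do the work, as an engineer would, in place of code of your own. Each camera call takes 0.05 s, during which the arm holds its last target. There are 200 camera calls.

## Working session

There is one attempt and no reset: what is moved stays moved. The work goes in short steps, Python scripts to look and compute and a tool call to move; the robot and the scene stay as the last step left them, time stands still between calls to the robot, and variables do not carry over. Pictures are saved under pics/ and viewed, at most 10 in all, crops included, and the job is handed in when it is done.

Besides the shell and the picture viewer there is one more tool, called after "Emit:" as name(argument=value, ...) on one line, values as JSON. send_rows: Moves the arm, as the interface text tells. Its arguments: {"type":"object","properties":{"series":{"type":"array","items":{"type":"object","properties":{"ax":{"type":"number"},"ay":{"type":"number"},"az":{"type":"number"},"dx":{"type":"number"},"dy":{"type":"number"},"dz":{"type":"number"},"hand":{"type":"number"}}}}},"required":["series"]}

```bash
mkdir -p pics; cat > h.py <<'E'
import numpy as np, cv2
from cell import read_state, get_image, finish_job
def grab(n,f=None):
    d=get_image(n)
    if f: cv2.imwrite(f,d["pixels"][:,:,::-1])
    return d
def ray(d,u,v):
    K=np.array(d["mtx"],float);R=np.array(d["R"],float);t=np.array(d["t"],float)
    xd=np.linalg.solve(K,[u,v,1])[:2]; x=xd.copy()
    for _ in range(20): x=xd/(1+d["k1"]*(x@x))
    return -R.T@t, R.T@np.array([x[0],x[1],1])
def onz(d,u,v,z):
    c,r=ray(d,u,v); return c+r*(z-c[2])/r[2]
def proj(d,X):
    p=np.array(d["R"])@np.array(X,float)+np.array(d["t"]); x=p[:2]/p[2]
    x=x*(1+d["k1"]*(x@x)); q=np.array(d["mtx"])@[x[0],x[1],1]; return q[:2]
E
python3 - <<'E'
from h import *
for n in("scene","top"):
    d=grab(n,f"pics/{n}0.png"); print(n,-np.array(d["R"]).T@d["t"],d["k1"],d["mtx"])
s=read_state();print(s["eef_pos"],s["tool_rot"],s["clock"],s["width"])
E
```

```text
scene [1037.1227768  -445.22768543 1008.6359966 ] 0.031368240573436325 [[424.21194306   0.         280.95542722]
 [  0.         424.21194306 212.25265163]
 [  0.           0.           1.        ]]
top [ 388.7567654  -117.63479201 1506.85622845] -0.03838909803972843 [[540.86763215   0.         280.87648987]
 [  0.         540.86763215 199.34533192]
 [  0.           0.           1.        ]]
[ 221.95064963 -610.34616812  230.48244341] [-3.13989570e+00  5.90954612e-05  3.48790256e-01] 0.1 85.24019800146432
```

View pics/top0.png

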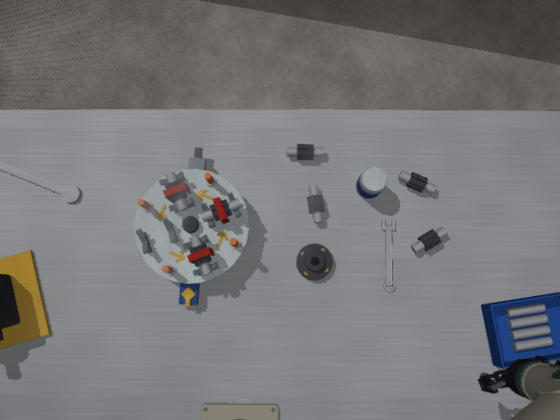

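View pics/scene0.png

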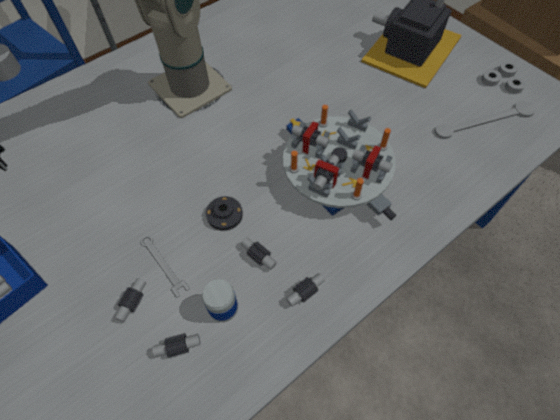

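The top view shows the table with its hub at about (191,225), the pointer at (188,295), the flange at (314,262), the spanner at (389,255) and the can at (372,183). Four things look like the shaft: (305,152), (316,204), (417,182) and (429,240). I'll measure each one's distance from the base and enlarge the nearest.

```bash
python3 - <<'E'
from h import *
d=grab("top"); im=d["pixels"][:,:,::-1].copy(); hsv=cv2.cvtColor(im,cv2.COLOR_BGR2HSV)
for u,v in((305,152),(316,204),(417,182),(429,240)):
    p=onz(d,u,v,22); print(u,v,p.round(),"dist",np.hypot(*p[:2]).round())
g=hsv[...,2]
for (u,v) in((316,204),(429,240)):
    x0,y0=u-22,v-25
    m=(g[y0:y0+50,x0:x0+44]<75).astype(np.uint8)
    n,l,st,c=cv2.connectedComponentsWithStats(m)
    for i in range(1,n):
        if st[i,4]>40:
            r=cv2.minAreaRect(np.argwhere(l==i)[:,::-1].astype(np.float32)); print("dark",c[i]+[x0,y0],st[i,4],r)
m=((hsv[...,0]<14)&(hsv[...,0]>5)&(hsv[...,1]>150)&(g>120)).astype(np.uint8)
n,l,st,c=cv2.connectedComponentsWithStats(m)
for i in range(1,n):
    if st[i,4]>8: print("orange",c[i].round(1),st[i,4],onz(d,*c[i],135).round())
print("hub",onz(d,191,224,96).round())
m=((abs(hsv[...,0].astype(int)-24)<8)&(hsv[...,1]>150)&(g>120)).astype(np.uint8)
n,l,st,c=cv2.connectedComponentsWithStats(m)
for i in range(1,n):
    if st[i,4]>8: print("yel",c[i].round(1),st[i,4],onz(d,*c[i],40).round())
a=cv2.resize(im[150:310,110:270],(560,560),interpolation=cv2.INTER_CUBIC)
b=cv2.resize(im[184:224,296:336],(240,280)[:1]*2,interpolation=cv2.INTER_CUBIC)
c_=cv2.resize(im[220:260,409:449],(240,240),interpolation=cv2.INTER_CUBIC)
o=np.zeros((560,800,3),np.uint8);o[:,:560]=a;o[:240,560:]=b;o[240:480,560:]=c_
cv2.imwrite("pics/crop1.png",o)
E
```

```text
305 152 [ 790. -177.   22.] dist 810.0
316 204 [ 641. -207.   22.] dist 674.0
417 182 [ 704. -491.   22.] dist 859.0
429 240 [ 541. -518.   22.] dist 749.0
dark [429.6884058  239.65217391] 276 ((22.51470947265625, 24.691173553466797), (15.777870178222656, 19.036340713500977), 59.03623962402344)
orange [207.5 175.7] 28 [696.  81. 135.]
orange [233.1 241.4] 29 [525.  11. 135.]
hub [574. 127.  96.]
yel [204.  194.4] 44 [664. 103.  40.]
yel [219.8 240.4] 17 [537.  57.  40.]
yel [ 26.1 282.1] 1351 [421. 581.  40.]
yel [180.1 256.3] 29 [493. 163.  40.]
yel [187.8 295.6] 116 [388. 139.  40.]
```

View pics/crop1.png

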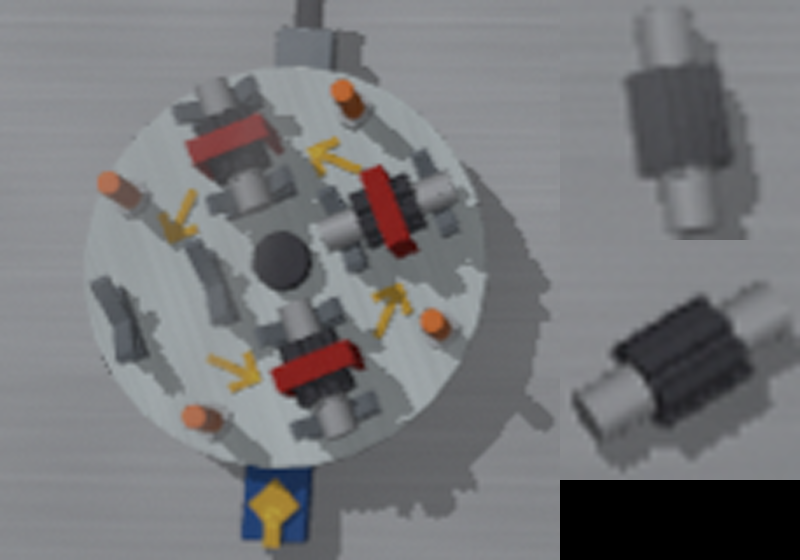

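The left part of the crop shows the empty cradle (V-rests at crop (120,320) and (210,285)), so it's about 66° before the pointer. The post tops are at crop (108,180), (340,88), (432,315) and (193,415). Candidates: (316,204) is 674 mm from the base, (429,240) 749 mm, (305,152) 810 mm and (417,182) 859 mm. The upper-right crop shows (316,204) is a gear shaft lying down with two journals. It's the nearest, so it's the one to take.

Next I'll work out the hub position, plate angle, shaft pose and push path.

```bash
cat >> h.py <<'E'
def rows(ts,base=None):
    """world targets (x,y,z,yawdeg) -> tool shifts cm / az, tool down, from base pose (commanded)"""
    if base is None:
        s=read_state(); base=(*s["eef_pos"],np.degrees(s["tool_rot"][2]))
    x,y,z,w=base; a=np.radians(w)
    for t in ts:
        e=np.array(t[:3])-[x,y,z]
        print("dx %.2f dy %.2f dz %.2f az %.3f"%((e[0]*np.cos(a)+e[1]*np.sin(a))/10,(e[0]*np.sin(a)-e[1]*np.cos(a))/10,-e[2]/10,-np.radians((t[3]-w+180)%360-180)))
E
python3 - <<'E'
from h import *
d=grab("top");s=grab("scene");hs=cv2.cvtColor(s["pixels"],cv2.COLOR_RGB2HSV)
tops=[(108,180),(340,88),(432,315),(193,415)]
P=np.array([onz(d,110+u/3.5,150+v/3.5,144)[:2] for u,v in tops]); c=P.mean(0)
print("tops",P.round(),"hub",c.round(1),np.hypot(*(P-c).T).round(),(np.degrees(np.arctan2(*(P-c).T[::-1]))%360).round(1))
# scene posts, use colour blob top
m=((hs[...,0]<14)&(hs[...,0]>5)&(hs[...,1]>150)&(hs[...,2]>100)).astype(np.uint8)
n,l,st,cc=cv2.connectedComponentsWithStats(m)
Q=[]
for i in range(1,n):
    if st[i,4]>30: 
        q=onz(s,st[i,0]+st[i,2]/2,st[i,1]+2,144); Q.append(q[:2]); print("scene post",st[i],q.round())
Q=np.array(Q);print("hub scene",Q.mean(0))
H=onz(d,110+283/3.5,150+260/3.5,96);pt=onz(d,187.8,295.6,37);print("hub disc",H.round(1),"pointer ang",np.degrees(np.arctan2(pt[1]-c[1],pt[0]-c[0])))
# tongue corners: blue
hv=cv2.cvtColor(d["pixels"],cv2.COLOR_RGB2HSV)
print([onz(d,110+u/3.5,150+v/3.5,35).round(1) for u,v in((243,540),(307,543),(247,470),(311,470))])
a=onz(d,313.2,185.3,22);b=onz(d,317.7,222.7,22);print("shaft",((a+b)/2).round(1),np.linalg.norm(a-b),np.degrees(np.arctan2(*(a-b)[1::-1])))
print("in scene",proj(s,a),proj(s,b))
E
```

```text
tops [[626. 249.]
 [695.  81.]
 [527.  10.]
 [455. 180.]] hub [575.8 129.9] [130. 129. 130. 131.] [ 67.3 337.6 248.1 157.5]
hub scene nan
hub disc [573.4 127.1  96. ] pointer ang 177.05998707582918
[array([365.1, 161.7,  35. ]), array([363.1, 112.5,  35. ]), array([418.2, 160.4,  35. ]), array([418.5, 111. ,  35. ])]
shaft [ 641.2 -205.6   22. ] 106.23420680215924 6.3016676356602614
in scene [273.38004574 268.04787846] [244.41034432 241.59557921]<stdin>:13: RuntimeWarning: Mean of empty slice.
  ret = ret.dtype.type(ret / rcount)
```

```bash
python3 - <<'E'
from h import *
rows([(496,21,200,-22)])
E
```

```text
dx 47.33 dy -50.00 dz 3.09 az 0.733
```

Emit:
send_rows(series=[{"dx":23.5,"dy":-25,"dz":1.5,"az":0.37,"hand":1},{"dx":23.5,"dy":-25,"dz":1.5,"az":0.37,"hand":1},{"dx":23.5,"dy":-25,"dz":1.5,"az":0.37,"hand":1},{"dx":23.5,"dy":-25,"dz":1.5,"az":0.37,"hand":1},{"dx":23.5,"dy":-25,"dz":1.5,"az":0.37,"hand":1},{"dx":23.5,"dy":-25,"dz":1.5,"az":0.37,"hand":1},{"dx":47.3,"dy":-50,"dz":3.1,"az":0.733,"hand":1},{"dx":47.3,"dy":-50,"dz":3.1,"az":0.733,"hand":1},{"dx":47.3,"dy":-50,"dz":3.1,"az":0.733,"hand":1},{"dx":47.3,"dy":-50,"dz":3.1,"az":0.733,"hand":1}])

```text
invalid input at $.series[0]: expected keys ax, ay, az, dx, dy, dz, hand
```

Emit:
send_rows(series=[{"ax":0,"ay":0,"dx":23.5,"dy":-25,"dz":1.5,"az":0.37,"hand":1},{"ax":0,"ay":0,"dx":23.5,"dy":-25,"dz":1.5,"az":0.37,"hand":1},{"ax":0,"ay":0,"dx":23.5,"dy":-25,"dz":1.5,"az":0.37,"hand":1},{"ax":0,"ay":0,"dx":23.5,"dy":-25,"dz":1.5,"az":0.37,"hand":1},{"ax":0,"ay":0,"dx":23.5,"dy":-25,"dz":1.5,"az":0.37,"hand":1},{"ax":0,"ay":0,"dx":23.5,"dy":-25,"dz":1.5,"az":0.37,"hand":1},{"ax":0,"ay":0,"dx":47.3,"dy":-50,"dz":3.1,"az":0.733,"hand":1},{"ax":0,"ay":0,"dx":47.3,"dy":-50,"dz":3.1,"az":0.733,"hand":1},{"ax":0,"ay":0,"dx":47.3,"dy":-50,"dz":3.1,"az":0.733,"hand":1},{"ax":0,"ay":0,"dx":47.3,"dy":-50,"dz":3.1,"az":0.733,"hand":1}])

```text
clock: 1.25
eef_pos: [419.2, -155.2, 209.4]
tool_rot: [3.141, -0.001, -0.386]
force: [1.2, -0.3, -0.4]
width: 0.0
gripper_force: 0.0
```

```bash
python3 - <<'E'
from h import *
print(read_state()["qd"]);rows([(496,21,200,-22)])
E
```

```text
[-1.06998791  0.03714757 -0.07035433  0.00779543  0.0165806  -0.07265618
 -1.07487896]
dx 0.48 dy -19.21 dz 0.94 az -0.002
```

Emit:
send_rows(series=[{"ax":0,"ay":0,"dx":0.4,"dy":-17,"dz":0.9,"az":0,"hand":1},{"ax":0,"ay":0,"dx":0.4,"dy":-17,"dz":0.9,"az":0,"hand":1},{"ax":0,"ay":0,"dx":0.4,"dy":-17,"dz":0.9,"az":0,"hand":1},{"ax":0,"ay":0,"dx":0.4,"dy":-17,"dz":0.9,"az":0,"hand":1},{"ax":0,"ay":0,"dx":0.4,"dy":-17,"dz":0.9,"az":0,"hand":1},{"ax":0,"ay":0,"dx":0.4,"dy":-17,"dz":0.9,"az":0,"hand":1},{"ax":0,"ay":0,"dx":0.4,"dy":-17,"dz":0.9,"az":0,"hand":1}])

```text
clock: 1.95
eef_pos: [485.4, -2.5, 200.3]
tool_rot: [3.141, 0.0, -0.387]
force: [-0.5, -0.1, 0.8]
width: 0.1
gripper_force: 0.0
```

```bash
python3 - <<'E'
from h import *
s=read_state();print(s["eef_pos"],s["tool_rot"][2],s["clock"]);rows([(496,21,200,-22),(496,21,97,-22)])
grab("scene","pics/s1.png")
E
```

```text
[485.37012904  -2.47835816 200.29486885] -0.3865733504915778 1.95
dx 0.10 dy -2.58 dz 0.03 az -0.003
dx 0.10 dy -2.58 dz 10.33 az -0.003
```

View pics/s1.png

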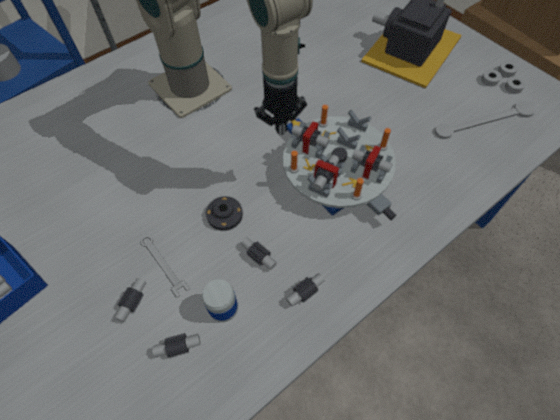

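The gripper is at about (280,110), behind post1 at (293,160) and clear of the plate. I'll go down behind the post.

Emit:
send_rows(series=[{"ax":0,"ay":0,"dx":0.1,"dy":-2.6,"dz":0,"az":0,"hand":1},{"ax":0,"ay":0,"dx":0.1,"dy":-2.6,"dz":3,"az":0,"hand":1},{"ax":0,"ay":0,"dx":0.1,"dy":-2.6,"dz":6,"az":0,"hand":1},{"ax":0,"ay":0,"dx":0.1,"dy":-2.6,"dz":9,"az":0,"hand":1},{"ax":0,"ay":0,"dx":0.1,"dy":-2.6,"dz":10.3,"az":0,"hand":1},{"ax":0,"ay":0,"dx":0.1,"dy":-2.6,"dz":10.3,"az":0,"hand":1}])

```text
clock: 2.6
eef_pos: [495.0, 21.3, 95.7]
tool_rot: [3.139, 0.003, -0.387]
force: [-0.6, -0.6, 1.0]
width: 0.1
gripper_force: 0.0
```

```bash
python3 - <<'E'
from h import *
s=read_state();print(s["eef_pos"],s["tool_rot"][2],s["force"])
h=np.array([575,129.])
def push(ang,off=20,R=130):
    a=np.radians(ang);p=h+R*np.array([np.cos(a),np.sin(a)])-off*np.array([-np.sin(a),np.cos(a)]);return (*p,97,ang+90-360)
L=[247.6+k for k in range(0,57,4)]
rows([push(a) for a in L])
E
```

```text
[494.99355276  21.31649692  95.7227438 ] -0.3866734890525545 [-0.63426243 -0.57464286  0.96054689]
dx 1.29 dy 0.00 dz -0.13 az 0.004
dx 2.20 dy 0.11 dz -0.13 az -0.066
dx 3.12 dy 0.16 dz -0.13 az -0.135
dx 4.04 dy 0.14 dz -0.13 az -0.205
dx 4.95 dy 0.06 dz -0.13 az -0.275
dx 5.86 dy -0.08 dz -0.13 az -0.345
dx 6.76 dy -0.29 dz -0.13 az -0.415
dx 7.63 dy -0.55 dz -0.13 az -0.484
dx 8.49 dy -0.88 dz -0.13 az -0.554
dx 9.32 dy -1.27 dz -0.13 az -0.624
dx 10.13 dy -1.72 dz -0.13 az -0.694
dx 10.89 dy -2.22 dz -0.13 az -0.764
dx 11.63 dy -2.77 dz -0.13 az -0.833
dx 12.32 dy -3.37 dz -0.13 az -0.903
dx 12.97 dy -4.02 dz -0.13 az -0.973
```

Emit:
send_rows(series=[{"ax":0,"ay":0,"dx":0.7,"dy":0,"dz":0,"az":0,"hand":1},{"ax":0,"ay":0,"dx":1.3,"dy":0,"dz":0,"az":0,"hand":1},{"ax":0,"ay":0,"dx":1.75,"dy":0.05,"dz":0,"az":-0.03,"hand":1},{"ax":0,"ay":0,"dx":2.2,"dy":0.1,"dz":0,"az":-0.065,"hand":1},{"ax":0,"ay":0,"dx":2.65,"dy":0.14,"dz":0,"az":-0.1,"hand":1},{"ax":0,"ay":0,"dx":3.1,"dy":0.16,"dz":0,"az":-0.135,"hand":1},{"ax":0,"ay":0,"dx":3.6,"dy":0.15,"dz":0,"az":-0.17,"hand":1},{"ax":0,"ay":0,"dx":4.05,"dy":0.14,"dz":0,"az":-0.205,"hand":1},{"ax":0,"ay":0,"dx":4.5,"dy":0.1,"dz":0,"az":-0.24,"hand":1},{"ax":0,"ay":0,"dx":4.95,"dy":0.06,"dz":0,"az":-0.275,"hand":1}])

```text
clock: 3.6
eef_pos: [542.7, 3.8, 97.2]
tool_rot: [-3.141, -0.0, -0.106]
force: [-0.3, 0.8, 0.6]
width: 0.2
gripper_force: 0.0
```

```bash
cat >> h.py <<'E'
h0=np.array([575,129.])
def push(ang,off=20,R=130):
    a=np.radians(ang);p=h0+R*np.array([np.cos(a),np.sin(a)])-off*np.array([-np.sin(a),np.cos(a)]);return (*p,96,ang+90-360)
def posts(d,f=None):
    im=d["pixels"][:,:,::-1]; hv=cv2.cvtColor(np.ascontiguousarray(im),cv2.COLOR_BGR2HSV)
    m=((hv[...,0]<14)&(hv[...,0]>4)&(hv[...,1]>110)&(hv[...,2]>90)).astype(np.uint8)
    n,l,st,c=cv2.connectedComponentsWithStats(m)
    for i in range(1,n):
        if st[i,4]>15 and 120<c[i][0]<260 and 150<c[i][1]<310:
            q=onz(d,*c[i],130)[:2]-h0; print("post",c[i].round(),st[i,4],np.hypot(*q).round(),(np.degrees(np.arctan2(q[1],q[0]))%360).round(1))
E
python3 - <<'E'
from h import *
posts(grab("top")); s=read_state();print(s["eef_pos"],s["tool_rot"][2],s["force"])
rows([push(247.6+k) for k in range(18,47,4)])
E
```

```text
post [192. 172.] 27 133.0 357.7
post [136. 218.] 28 135.0 85.3
[543.78406586   3.49349231  97.31143976] -0.10533280811400125 [ 0.42807024 -0.67696115  0.53073904]
dx 0.16 dy 0.24 dz 0.13 az -0.029
dx 1.07 dy 0.32 dz 0.13 az -0.098
dx 1.99 dy 0.34 dz 0.13 az -0.168
dx 2.91 dy 0.30 dz 0.13 az -0.238
dx 3.82 dy 0.19 dz 0.13 az -0.308
dx 4.72 dy 0.01 dz 0.13 az -0.378
dx 5.61 dy -0.22 dz 0.13 az -0.447
dx 6.47 dy -0.52 dz 0.13 az -0.517
```

Emit:
send_rows(series=[{"ax":0,"ay":0,"dx":0.4,"dy":0.2,"dz":0.1,"az":-0.03,"hand":1},{"ax":0,"ay":0,"dx":0.8,"dy":0.28,"dz":0.1,"az":-0.065,"hand":1},{"ax":0,"ay":0,"dx":1.2,"dy":0.32,"dz":0.1,"az":-0.1,"hand":1},{"ax":0,"ay":0,"dx":1.6,"dy":0.33,"dz":0.1,"az":-0.135,"hand":1},{"ax":0,"ay":0,"dx":2.0,"dy":0.34,"dz":0.1,"az":-0.168,"hand":1},{"ax":0,"ay":0,"dx":2.45,"dy":0.32,"dz":0.1,"az":-0.2,"hand":1},{"ax":0,"ay":0,"dx":2.9,"dy":0.3,"dz":0.1,"az":-0.24,"hand":1},{"ax":0,"ay":0,"dx":3.35,"dy":0.25,"dz":0.1,"az":-0.275,"hand":1},{"ax":0,"ay":0,"dx":3.8,"dy":0.19,"dz":0.1,"az":-0.31,"hand":1},{"ax":0,"ay":0,"dx":4.25,"dy":0.1,"dz":0.1,"az":-0.34,"hand":1}])

```text
clock: 4.65
eef_pos: [584.8, -1.9, 96.2]
tool_rot: [-3.142, 0.0, 0.233]
force: [-1.8, 0.0, 0.2]
width: -0.3
gripper_force: 0.0
```

```bash
python3 - <<'E'
from h import *
posts(grab("top")); s=read_state();print(s["eef_pos"],s["tool_rot"][2],s["force"])
rows([push(247.6+k) for k in range(36,63,4)])
E
```

```text
post [176. 173.] 28 134.0 16.0
post [137. 234.] 33 134.0 103.9
[586.02265355  -1.75624342  96.36333528] 0.23426463638062756 [0.83515904 0.32304226 0.67675069]
dx 0.00 dy 0.03 dz 0.04 az -0.003
dx 0.92 dy 0.14 dz 0.04 az -0.073
dx 1.83 dy 0.18 dz 0.04 az -0.143
dx 2.75 dy 0.16 dz 0.04 az -0.213
dx 3.66 dy 0.07 dz 0.04 az -0.282
dx 4.57 dy -0.08 dz 0.04 az -0.352
dx 5.46 dy -0.30 dz 0.04 az -0.422
```

Emit:
send_rows(series=[{"ax":0,"ay":0,"dx":0.35,"dy":0.06,"dz":0,"az":-0.03,"hand":1},{"ax":0,"ay":0,"dx":0.7,"dy":0.11,"dz":0,"az":-0.055,"hand":1},{"ax":0,"ay":0,"dx":1.05,"dy":0.15,"dz":0,"az":-0.08,"hand":1},{"ax":0,"ay":0,"dx":1.4,"dy":0.17,"dz":0,"az":-0.11,"hand":1},{"ax":0,"ay":0,"dx":1.75,"dy":0.18,"dz":0,"az":-0.137,"hand":1},{"ax":0,"ay":0,"dx":2.1,"dy":0.18,"dz":0,"az":-0.163,"hand":1},{"ax":0,"ay":0,"dx":2.4,"dy":0.17,"dz":0,"az":-0.187,"hand":1},{"ax":0,"ay":0,"dx":2.7,"dy":0.16,"dz":0,"az":-0.21,"hand":1},{"ax":0,"ay":0,"dx":3.0,"dy":0.14,"dz":0,"az":-0.232,"hand":1},{"ax":0,"ay":0,"dx":3.3,"dy":0.11,"dz":0,"az":-0.255,"hand":1}])

```text
clock: 5.7
eef_pos: [616.8, 4.5, 96.2]
tool_rot: [-3.142, 0.001, 0.488]
force: [-3.9, -1.7, 0.7]
width: 0.2
gripper_force: 0.0
```

```bash
python3 - <<'E'
from h import *
posts(grab("top")); s=read_state();print(s["eef_pos"],s["tool_rot"][2],s["force"])
rows([push(247.6+k) for k in range(50,65,2)])
E
```

```text
post [164. 177.] 30 135.0 29.6
post [142. 246.] 49 132.0 118.9
[616.79793895   4.51831928  96.12802897] 0.4884223780183996 [-1.92739452  1.32099444 -0.42855765]
dx 0.06 dy 0.03 dz 0.01 az 0.007
dx 0.52 dy 0.10 dz 0.01 az -0.028
dx 0.97 dy 0.15 dz 0.01 az -0.063
dx 1.43 dy 0.18 dz 0.01 az -0.098
dx 1.89 dy 0.20 dz 0.01 az -0.133
dx 2.35 dy 0.20 dz 0.01 az -0.168
dx 2.81 dy 0.18 dz 0.01 az -0.203
dx 3.27 dy 0.15 dz 0.01 az -0.238
```

Emit:
send_rows(series=[{"ax":0,"ay":0,"dx":0.25,"dy":0.06,"dz":0,"az":-0.015,"hand":1},{"ax":0,"ay":0,"dx":0.5,"dy":0.1,"dz":0,"az":-0.03,"hand":1},{"ax":0,"ay":0,"dx":0.75,"dy":0.13,"dz":0,"az":-0.045,"hand":1},{"ax":0,"ay":0,"dx":0.95,"dy":0.15,"dz":0,"az":-0.063,"hand":1},{"ax":0,"ay":0,"dx":1.15,"dy":0.16,"dz":0,"az":-0.08,"hand":1},{"ax":0,"ay":0,"dx":1.35,"dy":0.17,"dz":0,"az":-0.093,"hand":1}])

```text
clock: 6.35
eef_pos: [618.4, 5.4, 93.6]
tool_rot: [-3.134, 0.023, 0.579]
force: [-23.1, -6.8, 7.5]
width: 0.1
gripper_force: 0.0
```

```bash
python3 - <<'E'
from h import *
posts(grab("top")); s=read_state();print(s["eef_pos"],s["tool_rot"][2],s["force"])
rows([push(247.6+k) for k in range(56,68,2)])
E
```

```text
post [163. 178.] 30 135.0 30.3
post [142. 247.] 49 132.0 119.2
[618.40234009   5.41033233  93.50781788] 0.5789407156490822 [-20.53386881  -6.16880465   5.59020136]
dx 1.23 dy 0.29 dz -0.25 az -0.007
dx 1.68 dy 0.35 dz -0.25 az -0.042
dx 2.14 dy 0.40 dz -0.25 az -0.077
dx 2.60 dy 0.42 dz -0.25 az -0.112
dx 3.06 dy 0.43 dz -0.25 az -0.147
dx 3.52 dy 0.43 dz -0.25 az -0.182
```

```bash
python3 - <<'E'
from h import *
a=grab("top")["pixels"][140:310,110:290,::-1];b=grab("scene")["pixels"][60:240,220:420,::-1]
o=np.zeros((600,800,3),np.uint8)
o[:378,:400]=cv2.resize(a,(400,378),interpolation=3);o[:360,400:]=cv2.resize(b,(400,360),interpolation=3)
cv2.imwrite("pics/c2.png",o[:380])
E
```

```text
(no output)
```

View pics/c2.png

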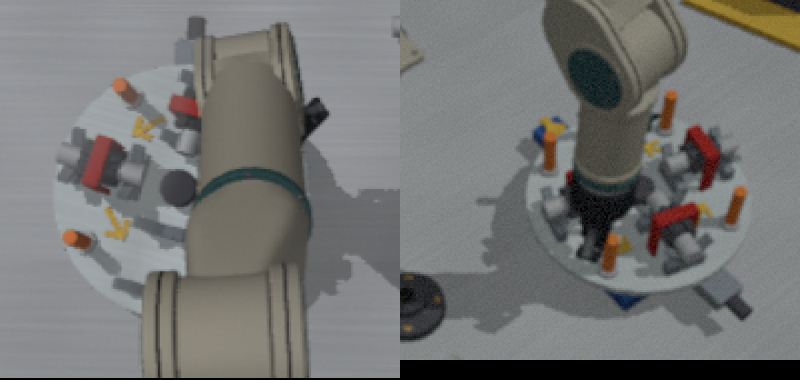

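The fingers sit right behind post1 (scene crop (612,250)), but the plate stopped after about 52° and the force reads 24 N. I'll check the joints and what the contact looks like before pushing harder.

```bash
python3 - <<'E'
from h import *
np.set_printoptions(precision=3,suppress=True)
s=read_state()
for k in("clock","qpos","qd","tau","eef_pos","tool_rot","force","torque"):print(k,np.array(s[k]))
d=grab("scene");print("expected post1 top/base px",[proj(d,(*(h0+130*np.array([np.cos(a),np.sin(a)])),z)).round(1) for a in [np.radians(247.6+52.3)] for z in(144,74)],"tcp px",proj(d,s["eef_pos"]))
cv2.imwrite("pics/c3.png",cv2.resize(d["pixels"][120:220,250:380,::-1],(780,600),interpolation=3))
E
```

```text
clock 6.5
qpos [ 0.014  0.764 -0.117  1.698  0.13   0.711 -1.164]
qd [-0.001  0.     0.002 -0.001 -0.    -0.003 -0.005]
tau [ -3.299 -58.861  -3.923 -25.723  -0.5    -6.308  -0.144]
eef_pos [618.402   5.441  93.451]
tool_rot [-3.134  0.023  0.578]
force [-20.635  -5.383   4.681]
torque [-0.943  3.642  0.102]
expected post1 top/base px [array([326.6, 181.2]), array([324.4, 196.5])] tcp px [316.256 189.318]
```

View pics/c3.png

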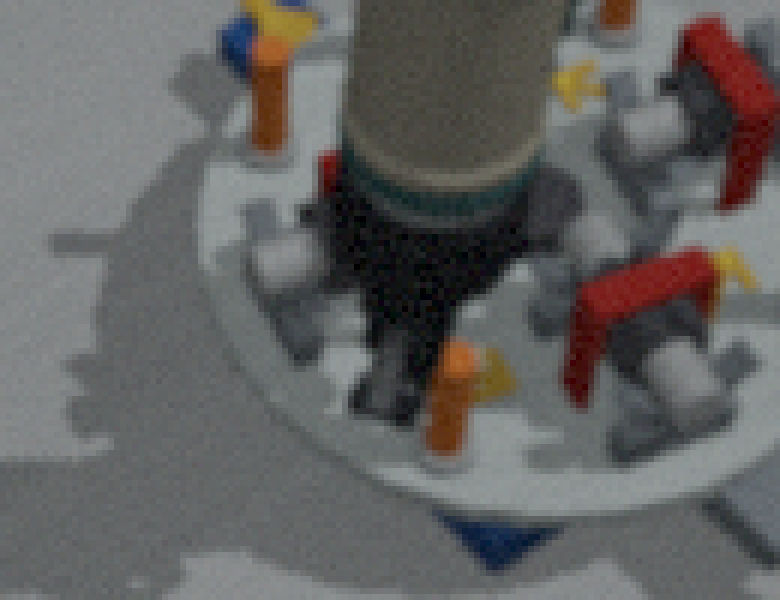

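Only the fingers touch anything, and they bear on post1. The spring seems stiffer than I expected, so I'll add a small step and watch.

Emit:
send_rows(series=[{"ax":0,"ay":0,"dx":0.2,"dy":0,"dz":-0.1,"az":-0.015,"hand":1},{"ax":0,"ay":0,"dx":0.4,"dy":0,"dz":-0.1,"az":-0.03,"hand":1},{"ax":0,"ay":0,"dx":0.4,"dy":0,"dz":-0.1,"az":-0.03,"hand":1}])

```text
clock: 6.85
eef_pos: [618.7, 5.3, 93.5]
tool_rot: [-3.132, 0.03, 0.607]
force: [-26.1, -8.4, 5.5]
width: -0.0
gripper_force: 0.0
```

```bash
python3 - <<'E'
from h import *
d=grab("top");posts(d); s=read_state();print(s["eef_pos"],s["tool_rot"],s["force"],s["torque"])
E
```

```text
post [163. 178.] 29 135.0 30.3
post [142. 247.] 45 132.0 119.6
[618.70226097   5.2759625   93.52483974] [-3.13183068  0.02939081  0.60676954] [-25.88111912  -9.70775907   4.95063211] [-1.58363021  4.47955138  0.20462964]
```

```bash
python3 - <<'E'
from h import *
d=get_image("top")
for z in(94,200,300,400,500): 
    p=proj(d,(618,5,z)); print("top z",z,p.round(),((p-[110,140])/0.45).round())
hh=get_image("scene")
for z in(94,200,300,400): print("scene z",z,proj(hh,(618,5,z)).round())
for n,a,r in(("post0",209.9,130),("post1",299.9,130),("empty",164.9,90),("strap255",254.9,90)):
    q=h0+r*np.array([np.cos(np.radians(a)),np.sin(np.radians(a))]);p=proj(d,(*q,144));print(n,q.round(),((p-[110,140])/0.45).round())
cv2.imwrite("pics/full.png",np.hstack([d["pixels"][100:400,60:360,::-1],hh["pixels"][0:300,140:440,::-1]]))
E
```

```text
top z 94 [238. 208.] [283. 151.]
top z 200 [234. 201.] [275. 135.]
top z 300 [230. 193.] [266. 118.]
top z 400 [225. 184.] [256.  99.]
top z 500 [220. 174.] [244.  75.]
scene z 94 [316. 189.]
scene z 200 [319. 164.]
scene z 300 [322. 136.]
scene z 400 [326. 102.]
post0 [462.  64.] [225. 280.]
post1 [640.  16.] [270. 125.]
empty [488. 152.] [148. 256.]
strap255 [552.  42.] [246. 201.]
```

View pics/full.png

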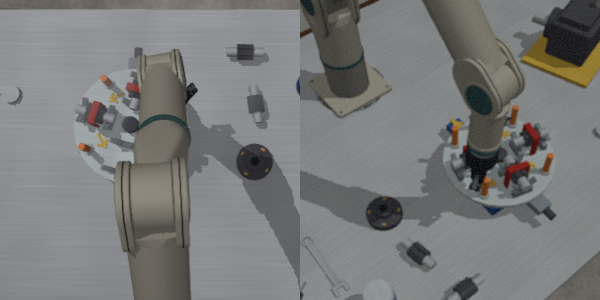

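Emit:
send_rows(series=[{"ax":0,"ay":0,"dx":-1.5,"dy":0,"dz":0,"az":0,"hand":1},{"ax":0,"ay":0,"dx":-3.0,"dy":0,"dz":0,"az":0,"hand":1},{"ax":0,"ay":0,"dx":-3.0,"dy":0,"dz":0,"az":0,"hand":1}])

```text
clock: 7.3
eef_pos: [607.4, -7.4, 97.3]
tool_rot: [3.141, 0.001, 0.607]
force: [0.3, -1.4, 0.9]
width: -0.2
gripper_force: 0.0
```

```bash
python3 - <<'E'
from h import *
d=grab("top");posts(d); s=read_state();print(s["eef_pos"],s["tool_rot"],s["force"],s["torque"])
E
```

```text
post [164. 178.] 28 134.0 29.4
post [142. 246.] 49 132.0 118.7
[608.7907955   -6.1633063   97.53585683] [ 3.14071114e+00 -9.42685586e-04  6.07790643e-01] [0.30916426 0.39200179 0.32109593] [-0.01168394  0.01098245  0.00894625]
```

The contact was only at the fingertips on the post, and the plate sprang back about 1° when I eased off. So it's the spring resisting, and it's strong. Pushing harder one-sided could overshoot, so I'll grip post1 with the fingers along the tangent and carry it round under control.

```bash
python3 - <<'E'
from h import *
rows([(600,-12,180,35),(638,15.5,180,119),(638,15.5,102,119)])
E
```

```text
dx -1.05 dy -0.02 dz -8.25 az -0.003
dx 3.63 dy -0.11 dz -8.25 az -1.469
dx 3.63 dy -0.11 dz -0.45 az -1.469
```

Emit:
send_rows(series=[{"ax":0,"ay":0,"dx":-0.8,"dy":0,"dz":-3,"az":0,"hand":1},{"ax":0,"ay":0,"dx":-0.8,"dy":0,"dz":-7,"az":0,"hand":1},{"ax":0,"ay":0,"dx":-0.8,"dy":0,"dz":-8.3,"az":0,"hand":1},{"ax":0,"ay":0,"dx":3.6,"dy":-0.1,"dz":-8.3,"az":-0.8,"hand":0.3},{"ax":0,"ay":0,"dx":3.6,"dy":-0.1,"dz":-8.3,"az":-0.8,"hand":0.3},{"ax":0,"ay":0,"dx":3.6,"dy":-0.1,"dz":-8.3,"az":-0.8,"hand":0.3},{"ax":0,"ay":0,"dx":3.6,"dy":-0.1,"dz":-8.3,"az":-0.8,"hand":0.3},{"ax":0,"ay":0,"dx":3.6,"dy":-0.1,"dz":-8.3,"az":-1.47,"hand":0.3},{"ax":0,"ay":0,"dx":3.6,"dy":-0.1,"dz":-8.3,"az":-1.47,"hand":0.3},{"ax":0,"ay":0,"dx":3.6,"dy":-0.1,"dz":-8.3,"az":-1.47,"hand":0.3}])

```text
clock: 8.35
eef_pos: [638.3, 16.8, 180.2]
tool_rot: [3.14, -0.001, 1.665]
force: [-0.2, 0.2, -0.6]
width: 59.6
gripper_force: 0.0
```

Emit:
send_rows(series=[{"ax":0,"ay":0,"dx":0,"dy":0,"dz":0,"az":-0.2,"hand":0.3},{"ax":0,"ay":0,"dx":0,"dy":0,"dz":0,"az":-0.2,"hand":0.3},{"ax":0,"ay":0,"dx":0,"dy":0,"dz":0,"az":-0.2,"hand":0.3}])

```text
clock: 8.65
eef_pos: [638.1, 16.5, 180.1]
tool_rot: [3.14, -0.001, 1.859]
force: [0.2, -0.4, 0.5]
width: 59.7
gripper_force: 0.0
```

```bash
python3 - <<'E'
from h import *
d=grab("top");posts(d);s=read_state();print(s["clock"],s["eef_pos"],np.degrees(s["tool_rot"]),s["width"],s["qpos"])
rows([(638,15.5,180,119),(638,15.5,102,119)])
d=grab("scene");cv2.imwrite("pics/g1.png",cv2.resize(d["pixels"][110:220,250:390,::-1],(760,597),interpolation=3))
E
```

```text
post [164. 178.] 28 134.0 29.4
post [142. 246.] 51 131.0 118.9
post [210. 267.] 42 130.0 207.7
8.7 [637.93883069  16.37522538 180.11758031] [ 1.79943828e+02 -3.85067641e-02  1.06431621e+02] 59.86074566643233 [ 0.21933197  0.70730814 -0.49204294  1.5963274   0.3900535   0.93630018
 -0.11953136]
dx -0.09 dy -0.02 dz 0.01 az -0.219
dx -0.09 dy -0.02 dz 7.81 az -0.219
```

View pics/g1.png

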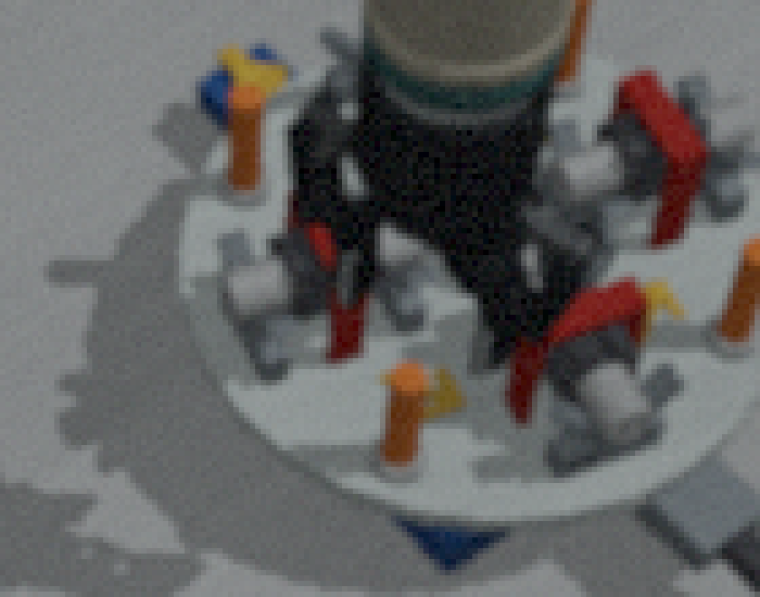

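The open fingers are above post1 (crop (405,415)), one on each side along the tangent, and clear of the straps. I'll go down and close on it.

Emit:
send_rows(series=[{"ax":0,"ay":0,"dx":0,"dy":0,"dz":0,"az":-0.13,"hand":0.3},{"ax":0,"ay":0,"dx":0,"dy":0,"dz":2,"az":-0.22,"hand":0.3},{"ax":0,"ay":0,"dx":0,"dy":0,"dz":4,"az":-0.22,"hand":0.3},{"ax":0,"ay":0,"dx":0,"dy":0,"dz":6,"az":-0.22,"hand":0.3},{"ax":0,"ay":0,"dx":0,"dy":0,"dz":7.8,"az":-0.22,"hand":0.3},{"ax":0,"ay":0,"dx":0,"dy":0,"dz":7.8,"az":-0.22,"hand":0.4},{"ax":0,"ay":0,"dx":0,"dy":0,"dz":7.8,"az":-0.22,"hand":0.8},{"ax":0,"ay":0,"dx":0,"dy":0,"dz":7.8,"az":-0.22,"hand":1},{"ax":0,"ay":0,"dx":0,"dy":0,"dz":7.8,"az":-0.22,"hand":1},{"ax":0,"ay":0,"dx":0,"dy":0,"dz":7.8,"az":-0.22,"hand":1}])

```text
clock: 9.75
eef_pos: [636.3, 15.1, 103.6]
tool_rot: [-3.14, 0.001, 2.078]
force: [-4.6, -2.7, 6.6]
width: 16.2
gripper_force: 58.6
```

```bash
python3 - <<'E'
from h import *
d=grab("top");posts(d);s=read_state();print(s["clock"],s["eef_pos"],np.degrees(s["tool_rot"]),s["width"],s["gripper_force"],s["force"])
p=np.array(s["eef_pos"][:2])-h0;a0=np.degrees(np.arctan2(p[1],p[0]));R=np.hypot(*p);print(a0,R)
rows([(*(h0+R*np.array([np.cos(np.radians(a0+k)),np.sin(np.radians(a0+k))])),102,119+k) for k in range(0,15)],(*s["eef_pos"],119))
E
```

```text
post [164. 178.] 31 135.0 29.9
post [142. 247.] 50 132.0 119.0
post [210. 267.] 44 130.0 208.0
9.8 [636.26968474  15.06175019 103.5209267 ] [-1.79879537e+02  4.56706287e-02  1.19064216e+02] 16.641651611852843 58.59567582607269 [-4.29412197 -2.37641298  5.95203999]
-61.73109587944382 129.3673028187458
dx 0.00 dy 0.00 dz 0.15 az -0.000
dx -0.00 dy 0.23 dz 0.15 az -0.017
dx 0.00 dy 0.45 dz 0.15 az -0.035
dx 0.01 dy 0.68 dz 0.15 az -0.052
dx 0.02 dy 0.90 dz 0.15 az -0.070
dx 0.03 dy 1.13 dz 0.15 az -0.087
dx 0.05 dy 1.35 dz 0.15 az -0.105
dx 0.08 dy 1.58 dz 0.15 az -0.122
dx 0.10 dy 1.80 dz 0.15 az -0.140
dx 0.13 dy 2.03 dz 0.15 az -0.157
dx 0.17 dy 2.25 dz 0.15 az -0.175
dx 0.21 dy 2.47 dz 0.15 az -0.192
dx 0.25 dy 2.69 dz 0.15 az -0.209
dx 0.29 dy 2.91 dz 0.15 az -0.227
dx 0.34 dy 3.13 dz 0.15 az -0.244
```

Emit:
send_rows(series=[{"ax":0,"ay":0,"dx":0,"dy":0.23,"dz":0,"az":-0.017,"hand":1},{"ax":0,"ay":0,"dx":0,"dy":0.45,"dz":0,"az":-0.035,"hand":1},{"ax":0,"ay":0,"dx":0.02,"dy":0.68,"dz":0,"az":-0.052,"hand":1},{"ax":0,"ay":0,"dx":0.02,"dy":0.9,"dz":0,"az":-0.07,"hand":1},{"ax":0,"ay":0,"dx":0.03,"dy":1.13,"dz":0,"az":-0.087,"hand":1},{"ax":0,"ay":0,"dx":0.03,"dy":1.13,"dz":0,"az":-0.087,"hand":1}])

```text
clock: 10.4
eef_pos: [637.3, 16.1, 103.4]
tool_rot: [-3.12, -0.002, 2.162]
force: [-27.8, -9.1, 24.1]
width: 16.5
gripper_force: 64.5
```

```bash
python3 - <<'E'
from h import *
d=grab("top");posts(d);s=read_state();print(s["clock"],s["eef_pos"],np.degrees(s["tool_rot"]),s["width"],s["gripper_force"],s["force"],s["torque"])
E
```

```text
post [163. 178.] 29 135.0 30.3
post [143. 247.] 49 131.0 120.0
post [211. 267.] 46 130.0 209.0
10.45 [637.30323316  16.14455243 103.34179236] [-1.78746659e+02 -1.17860410e-01  1.23867321e+02] 16.411323939853567 64.41688477993011 [-26.94821284  -8.92682323  24.20867769] [-1.53679726  4.65185056 -0.36280223]
```

Emit:
send_rows(series=[{"ax":0,"ay":0,"dx":0,"dy":0.23,"dz":0,"az":-0.01,"hand":1},{"ax":0,"ay":0,"dx":0,"dy":0.45,"dz":-0.1,"az":-0.02,"hand":1},{"ax":0,"ay":0,"dx":0.02,"dy":0.68,"dz":-0.2,"az":-0.03,"hand":1},{"ax":0,"ay":0,"dx":0.02,"dy":0.68,"dz":-0.2,"az":-0.03,"hand":1}])

```text
clock: 10.85
eef_pos: [650.8, 24.2, 103.6]
tool_rot: [-3.138, -0.0, 2.196]
force: [-2.0, -0.7, -6.6]
width: 16.6
gripper_force: 59.2
```

```bash
python3 - <<'E'
from h import *
d=grab("top");posts(d);s=read_state();print(s["clock"],s["eef_pos"],np.degrees(s["tool_rot"]),s["width"],s["gripper_force"],s["force"],s["torque"])
im=d["pixels"][100:320,90:310,::-1];q=grab("scene")["pixels"][90:240,240:420,::-1]
cv2.imwrite("pics/blk.png",np.hstack([cv2.resize(im,(400,400),interpolation=3),cv2.resize(q,(400,400),interpolation=3)]))
E
```

```text
post [158. 181.] 28 134.0 37.1
post [145. 252.] 45 132.0 126.2
post [216. 263.] 43 129.0 215.7
10.9 [651.14346226  24.55947714 103.60192062] [-1.79831254e+02 -2.10157808e-02  1.25780968e+02] 16.558743467406824 59.191728830337524 [-1.85328041 -1.27031276 -6.05280912] [-0.44039484  0.41320061  0.08434367]
```

It broke free, and the plate is now about 59° round and past the crest. I'll carry it a bit further, then loosen the fingers around the post so the spring can pull it home.

Emit:
send_rows(series=[{"ax":0,"ay":0,"dx":0,"dy":0.23,"dz":0,"az":-0.017,"hand":1},{"ax":0,"ay":0,"dx":0,"dy":0.45,"dz":0,"az":-0.035,"hand":1},{"ax":0,"ay":0,"dx":0.02,"dy":0.68,"dz":0,"az":-0.052,"hand":1},{"ax":0,"ay":0,"dx":0.02,"dy":0.9,"dz":0,"az":-0.07,"hand":1},{"ax":0,"ay":0,"dx":0.02,"dy":0.9,"dz":0,"az":-0.07,"hand":1},{"ax":0,"ay":0,"dx":0.02,"dy":0.9,"dz":0,"az":-0.07,"hand":0.6},{"ax":0,"ay":0,"dx":0.02,"dy":0.9,"dz":0,"az":-0.07,"hand":0.6},{"ax":0,"ay":0,"dx":0.02,"dy":0.9,"dz":0,"az":-0.07,"hand":0.6}])

```text
clock: 11.75
eef_pos: [661.3, 31.7, 106.1]
tool_rot: [3.138, 0.002, 2.265]
force: [0.4, -0.7, -0.1]
width: 34.5
gripper_force: 0.0
```

```bash
python3 - <<'E'
from h import *
d=grab("top");posts(d);s=read_state();print(s["clock"],s["eef_pos"],np.degrees(s["tool_rot"]),s["width"],s["gripper_force"],s["force"])
E
```

```text
post [154. 185.] 29 135.0 43.4
post [149. 256.] 48 131.0 132.6
post [221. 260.] 44 130.0 222.2
11.8 [660.92795632  31.49635859 105.83953254] [1.79834060e+02 8.70926050e-02 1.29796257e+02] 34.236137136490505 0.0 [-0.16754928  1.77124683  1.00713562]
```

The posts are now at 43.4°, 132.6° and 222.2°, which is about 65.5° of turn, so the plate has clicked in with the empty cradle at the pointer. I'll lift off and go to the shaft.

```bash
python3 - <<'E'
from h import *
s=read_state()
rows([(661,31.5,190,130),(641,-206,190,186),(641,-206,120,186)])
d=grab("top");im=np.ascontiguousarray(d["pixels"][...,::-1]);g=im.max(2)[180:230,294:338]
m=cv2.GaussianBlur(g,(3,3),0)
n,l,st,c=cv2.connectedComponentsWithStats((m<85).astype(np.uint8))
for i in range(1,n):
    if st[i,4]>60: print(c[i]+[294,180],st[i],cv2.minAreaRect(np.argwhere(l==i)[:,::-1].astype(np.float32)))
print(np.percentile(m,[2,10,25,50,75]))
E
```

```text
dx -0.00 dy 0.01 dz -8.42 az -0.004
dx -16.97 dy -16.73 dz -8.42 az -0.981
dx -16.97 dy -16.73 dz -1.42 az -0.981
[317.05172414 204.58045977] [ 16  16  15  17 174] ((22.479310989379883, 23.751724243164062), (15.529504776000977, 14.117733001708984), 85.2363510131836)
[ 78.   87.9 128.  146.  148. ]
```

Emit:
send_rows(series=[{"ax":0,"ay":0,"dx":0,"dy":0,"dz":-4,"az":0,"hand":0.6},{"ax":0,"ay":0,"dx":0,"dy":0,"dz":-8.4,"az":0,"hand":0.6},{"ax":0,"ay":0,"dx":-17,"dy":-16.8,"dz":-8.4,"az":-0.98,"hand":0.2},{"ax":0,"ay":0,"dx":-17,"dy":-16.8,"dz":-8.4,"az":-0.98,"hand":0},{"ax":0,"ay":0,"dx":-17,"dy":-16.8,"dz":-8.4,"az":-0.98,"hand":0},{"ax":0,"ay":0,"dx":-17,"dy":-16.8,"dz":-8.4,"az":-0.98,"hand":0},{"ax":0,"ay":0,"dx":-17,"dy":-16.8,"dz":-8.4,"az":-0.98,"hand":0},{"ax":0,"ay":0,"dx":-17,"dy":-16.8,"dz":-8.4,"az":-0.98,"hand":0},{"ax":0,"ay":0,"dx":-17,"dy":-16.8,"dz":-8.4,"az":-0.98,"hand":0},{"ax":0,"ay":0,"dx":-17,"dy":-16.8,"dz":-8.4,"az":-0.98,"hand":0}])

```text
clock: 12.85
eef_pos: [639.5, -207.7, 188.5]
tool_rot: [3.141, 0.001, -3.039]
force: [-0.4, 0.4, 0.5]
width: 85.9
gripper_force: 0.0
```

Emit:
send_rows(series=[{"ax":0,"ay":0,"dx":0,"dy":0,"dz":3,"az":0,"hand":0},{"ax":0,"ay":0,"dx":0,"dy":0,"dz":5,"az":0,"hand":0},{"ax":0,"ay":0,"dx":0,"dy":0,"dz":5,"az":0,"hand":0}])

```text
clock: 13.15
eef_pos: [637.6, -207.0, 135.7]
tool_rot: [3.141, -0.005, -3.038]
force: [-0.0, 0.1, -0.7]
width: 85.4
gripper_force: 0.0
```

```bash
python3 - <<'E'
from h import *
s=read_state();print(s["clock"],s["eef_pos"],np.degrees(s["tool_rot"]),s["width"])
rows([(641,-206,120,186),(641,-206,3,186)])
d=grab("scene");t=grab("top");posts(t)
a=np.radians(6.3);u=np.array([np.cos(a),np.sin(a),0])*52;c=np.array([641,-206,22.])
q=d["pixels"][210:310,210:310,::-1].copy()
q=cv2.resize(q,(600,600),interpolation=3)
for X in(c-u,c,c+u): p=(proj(d,X)-[210,210])*6; cv2.circle(q,tuple(int(v) for v in p),5,(0,255,255),-1); print(p)
cv2.imwrite("pics/sh.png",q)
E
```

```text
13.15 [ 637.58341184 -206.95435776  135.68594981] [ 179.95233058   -0.27940839 -174.0916183 ] 85.42253749152941
dx -0.35 dy 0.06 dz 1.57 az -0.002
dx -0.35 dy 0.06 dz 13.27 az -0.002
post [154. 185.] 29 135.0 43.4
post [225. 189.] 46 129.0 312.7
post [149. 256.] 47 132.0 132.5
post [221. 260.] 43 130.0 222.2
[207.2861522  191.34511607]
[290.87582692 267.66899787]
[377.41374527 346.73411706]
```

View pics/sh.png

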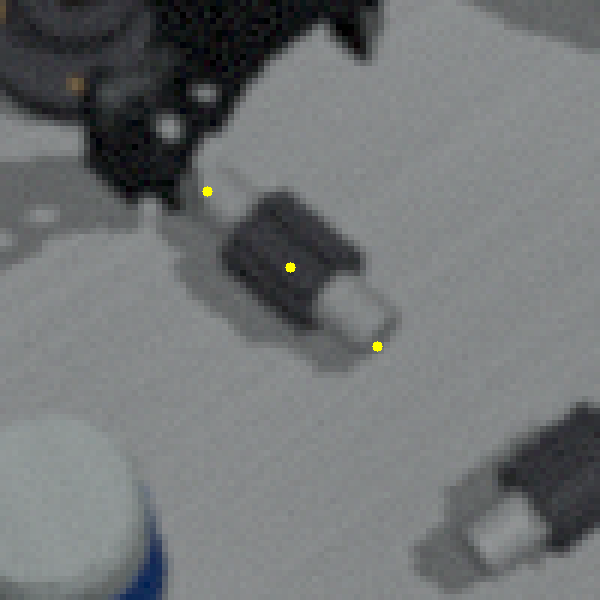

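The yellow model points lie along the shaft, about 2 px (4 mm) low on the picture. So the shaft is near (640,-204), yaw 6°, well within the open fingers. Going down.

Emit:
send_rows(series=[{"ax":0,"ay":0,"dx":-0.2,"dy":0.3,"dz":2,"az":0,"hand":0},{"ax":0,"ay":0,"dx":-0.2,"dy":0.3,"dz":5,"az":0,"hand":0},{"ax":0,"ay":0,"dx":-0.2,"dy":0.3,"dz":8,"az":0,"hand":0},{"ax":0,"ay":0,"dx":-0.2,"dy":0.3,"dz":11,"az":0,"hand":0},{"ax":0,"ay":0,"dx":-0.2,"dy":0.3,"dz":12,"az":0,"hand":0},{"ax":0,"ay":0,"dx":-0.2,"dy":0.3,"dz":12,"az":0,"hand":0},{"ax":0,"ay":0,"dx":-0.2,"dy":0.3,"dz":12,"az":0,"hand":0}])

```text
clock: 13.95
eef_pos: [642.7, -203.8, 20.2]
tool_rot: [-3.141, 0.003, -3.038]
force: [0.1, 0.4, 1.6]
width: 85.4
gripper_force: 0.0
```

Now down to z = 3 and close.

Emit:
send_rows(series=[{"ax":0,"ay":0,"dx":0.2,"dy":0,"dz":1,"az":0,"hand":0},{"ax":0,"ay":0,"dx":0.2,"dy":0,"dz":1.7,"az":0,"hand":0},{"ax":0,"ay":0,"dx":0.2,"dy":0,"dz":1.7,"az":0,"hand":0.2},{"ax":0,"ay":0,"dx":0.2,"dy":0,"dz":1.7,"az":0,"hand":0.35},{"ax":0,"ay":0,"dx":0.2,"dy":0,"dz":1.7,"az":0,"hand":0.5},{"ax":0,"ay":0,"dx":0.2,"dy":0,"dz":1.7,"az":0,"hand":0.7},{"ax":0,"ay":0,"dx":0.2,"dy":0,"dz":1.7,"az":0,"hand":0.8},{"ax":0,"ay":0,"dx":0.2,"dy":0,"dz":1.7,"az":0,"hand":0.8},{"ax":0,"ay":0,"dx":0.2,"dy":0,"dz":1.7,"az":0,"hand":0.8}])

```text
clock: 14.85
eef_pos: [639.5, -204.5, 2.0]
tool_rot: [-3.141, 0.001, -3.038]
force: [-1.4, -1.6, 6.3]
width: 41.8
gripper_force: 60.1
```

```bash
python3 - <<'E'
from h import *
s=read_state();e=s["eef_pos"]
a=np.radians(177.7);p=h0+90*np.array([np.cos(a),np.sin(a)]);print(p)
rows([(e[0],e[1],200,186),(*p,200,177.7)])
E
```

```text
[485.07250444 132.61186133]
dx -0.00 dy 0.00 dz -19.80 az -0.001
dx 11.86 dy 35.14 dz -19.80 az 0.144
```

Emit:
send_rows(series=[{"ax":0,"ay":0,"dx":0,"dy":0,"dz":-2,"az":0,"hand":0.8},{"ax":0,"ay":0,"dx":0,"dy":0,"dz":-5,"az":0,"hand":0.8},{"ax":0,"ay":0,"dx":0,"dy":0,"dz":-8,"az":0,"hand":0.8},{"ax":0,"ay":0,"dx":0,"dy":0,"dz":-11,"az":0,"hand":0.8},{"ax":0,"ay":0,"dx":0,"dy":0,"dz":-14,"az":0,"hand":0.8},{"ax":0,"ay":0,"dx":0,"dy":0,"dz":-17,"az":0,"hand":0.8},{"ax":0,"ay":0,"dx":0,"dy":0,"dz":-19.8,"az":0,"hand":0.8},{"ax":0,"ay":0,"dx":0,"dy":0,"dz":-19.8,"az":0,"hand":0.8}])

```text
clock: 15.65
eef_pos: [641.3, -203.4, 203.5]
tool_rot: [-3.14, 0.007, -3.037]
force: [1.6, 0.0, -6.4]
width: 41.1
gripper_force: 62.2
```

Emit:
send_rows(series=[{"ax":0,"ay":0,"dx":1,"dy":3,"dz":0,"az":0.03,"hand":0.8},{"ax":0,"ay":0,"dx":2.3,"dy":7,"dz":0,"az":0.06,"hand":0.8},{"ax":0,"ay":0,"dx":3.7,"dy":11,"dz":0,"az":0.09,"hand":0.8},{"ax":0,"ay":0,"dx":5,"dy":15,"dz":0,"az":0.12,"hand":0.8},{"ax":0,"ay":0,"dx":6.4,"dy":19,"dz":0,"az":0.144,"hand":0.8},{"ax":0,"ay":0,"dx":7.7,"dy":23,"dz":0,"az":0.144,"hand":0.8},{"ax":0,"ay":0,"dx":9.1,"dy":27,"dz":0,"az":0.144,"hand":0.8},{"ax":0,"ay":0,"dx":10.4,"dy":31,"dz":0,"az":0.144,"hand":0.8},{"ax":0,"ay":0,"dx":11.5,"dy":34,"dz":0,"az":0.144,"hand":0.8},{"ax":0,"ay":0,"dx":11.9,"dy":35.1,"dz":0,"az":0.144,"hand":0.8}])

```text
clock: 16.65
eef_pos: [481.0, 136.4, 198.5]
tool_rot: [3.14, -0.003, 3.108]
force: [0.2, 0.3, -6.3]
width: 41.4
gripper_force: 62.4
```

```bash
python3 - <<'E'
from h import *
s=read_state();e=s["eef_pos"];print(s["clock"],e,np.degrees(s["tool_rot"]),s["width"],s["gripper_force"],s["force"])
rows([(485,132.6,200,177.7),(485,132.6,130,177.7)])
d=grab("top");posts(d);q=grab("scene")
for n,g in(("top",d),("scene",q)):
    print(n,"axis end -52,0,+52",[ (proj(g,np.array(e)+[k*-1.,k*.04,20])).round(1).tolist() for k in(-52,-23,0,23,52)])
A=cv2.resize(d["pixels"][190:310,110:260,::-1],(400,320),interpolation=3)
B=cv2.resize(q["pixels"][60:180,250:400,::-1],(400,320),interpolation=3)
cv2.imwrite("pics/pl.png",np.hstack([A,B]))
E
```

```text
16.65 [481.00864809 136.35814889 198.49058469] [ 1.79893989e+02 -1.63475326e-01  1.78088838e+02] 41.40306463977243 62.385934088233626 [ 0.24655926  0.34844177 -6.32785503]
dx -0.41 dy -0.36 dz -0.15 az 0.007
dx -0.41 dy -0.36 dz 6.85 az 0.007
post [154. 185.] 29 135.0 43.4
post [225. 188.] 38 129.0 313.9
post [221. 259.] 42 129.0 222.2
top axis end -52,0,+52 [[178.7, 234.3], [177.8, 246.4], [177.1, 256.1], [176.4, 265.8], [175.4, 278.1]]
scene axis end -52,0,+52 [[335.2, 112.3], [327.7, 105.5], [321.9, 100.3], [316.1, 95.1], [309.0, 88.7]]
```

Emit:
send_rows(series=[{"ax":0,"ay":0,"dx":-0.4,"dy":-0.35,"dz":0,"az":0.007,"hand":0.8},{"ax":0,"ay":0,"dx":-0.4,"dy":-0.35,"dz":2,"az":0.007,"hand":0.8},{"ax":0,"ay":0,"dx":-0.4,"dy":-0.35,"dz":4,"az":0.007,"hand":0.8},{"ax":0,"ay":0,"dx":-0.4,"dy":-0.35,"dz":6,"az":0.007,"hand":0.8},{"ax":0,"ay":0,"dx":-0.4,"dy":-0.35,"dz":6.5,"az":0.007,"hand":0.8},{"ax":0,"ay":0,"dx":-0.4,"dy":-0.35,"dz":6.5,"az":0.007,"hand":0.8},{"ax":0,"ay":0,"dx":-0.4,"dy":-0.35,"dz":6.5,"az":0.007,"hand":0.8}])

```text
clock: 17.45
eef_pos: [489.1, 128.5, 134.7]
tool_rot: [3.141, 0.001, 3.093]
force: [-0.2, 0.4, -5.4]
width: 41.4
gripper_force: 62.4
```

```bash
python3 - <<'E'
from h import *
s=read_state();e=s["eef_pos"];print(s["clock"],e,np.degrees(s["tool_rot"]),s["width"],s["force"])
rows([(485,132.6,110,177.7),(485,132.6,97,177.7)])
d=grab("top");q=grab("scene")
o=[]
for g,(u,v,w,h) in((d,(130,200,100,110)),(q,(270,80,100,110))):
    c=cv2.resize(g["pixels"][v:v+h,u:u+w,::-1],(w*4,h*4),interpolation=3)
    for r in(90-37,90,90+37,142):
        a=np.radians(177.7);X=(*(h0+r*np.array([np.cos(a),np.sin(a)])),116)
        cv2.circle(c,tuple(int(x) for x in (proj(g,X)-[u,v])*4),3,(0,255,255),-1)
    o.append(c)
cv2.imwrite("pics/pl2.png",np.hstack(o))
E
```

```text
17.45 [489.06957185 128.47947404 134.72623458] [1.79976529e+02 5.63859208e-02 1.77234509e+02] 41.423911559517805 [-0.19934796  0.42365584 -5.43424054]
dx 0.43 dy 0.39 dz 2.47 az -0.008
dx 0.43 dy 0.39 dz 3.77 az -0.008
```

View pics/pl2.png

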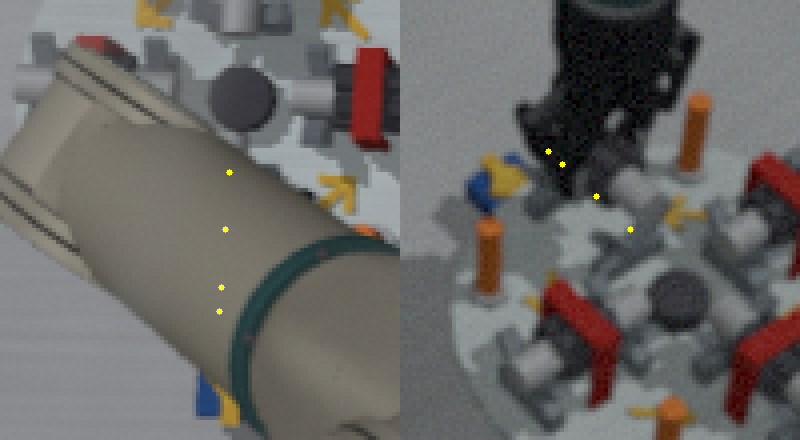

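The picture shows the shaft held above the empty cradle. The inner journal is near crop (630,185), above the inner V at (630,235), and the cradle model dots sit on the V-rests. I'll correct by 4 mm in x and y and lower it.

Emit:
send_rows(series=[{"ax":0,"ay":0,"dx":0.4,"dy":0.4,"dz":0,"az":-0.008,"hand":0.8},{"ax":0,"ay":0,"dx":0.4,"dy":0.4,"dz":1,"az":-0.008,"hand":0.8},{"ax":0,"ay":0,"dx":0.4,"dy":0.4,"dz":2,"az":-0.008,"hand":0.8},{"ax":0,"ay":0,"dx":0.4,"dy":0.4,"dz":2.5,"az":-0.008,"hand":0.8},{"ax":0,"ay":0,"dx":0.4,"dy":0.4,"dz":2.5,"az":-0.008,"hand":0.8},{"ax":0,"ay":0,"dx":0.4,"dy":0.4,"dz":2.5,"az":-0.008,"hand":0.8}])

```text
clock: 18.15
eef_pos: [484.3, 133.2, 109.0]
tool_rot: [3.142, -0.0, 3.103]
force: [0.3, 0.2, -6.2]
width: 41.3
gripper_force: 62.4
```

Emit:
send_rows(series=[{"ax":0,"ay":0,"dx":0,"dy":0,"dz":0.3,"az":0,"hand":0.8},{"ax":0,"ay":0,"dx":0,"dy":0,"dz":0.6,"az":0,"hand":0.8},{"ax":0,"ay":0,"dx":0,"dy":0,"dz":0.8,"az":0,"hand":0.8},{"ax":0,"ay":0,"dx":0,"dy":0,"dz":1.0,"az":0,"hand":0.8},{"ax":0,"ay":0,"dx":0,"dy":0,"dz":1.0,"az":0,"hand":0.8}])

```text
clock: 18.65
eef_pos: [484.4, 133.4, 99.2]
tool_rot: [3.141, 0.0, 3.103]
force: [0.6, 0.9, -5.8]
width: 41.3
gripper_force: 62.4
```

Emit:
send_rows(series=[{"ax":0,"ay":0,"dx":0,"dy":0,"dz":0.1,"az":0,"hand":0.8},{"ax":0,"ay":0,"dx":0,"dy":0,"dz":0.2,"az":0,"hand":0.8},{"ax":0,"ay":0,"dx":0,"dy":0,"dz":0.3,"az":0,"hand":0.8},{"ax":0,"ay":0,"dx":0,"dy":0,"dz":0.3,"az":0,"hand":0.8}])

```text
clock: 19.05
eef_pos: [484.8, 134.1, 97.3]
tool_rot: [3.14, 0.002, 3.103]
force: [-2.6, 0.8, 6.3]
width: 41.6
gripper_force: 63.1
```

The V-rests now carry the shaft (vertical force went from -6 to +6 N). Open slowly, then lift.

Emit:
send_rows(series=[{"ax":0,"ay":0,"dx":0,"dy":0,"dz":0,"az":0,"hand":0.4},{"ax":0,"ay":0,"dx":0,"dy":0,"dz":0,"az":0,"hand":0.3},{"ax":0,"ay":0,"dx":0,"dy":0,"dz":0,"az":0,"hand":0.1},{"ax":0,"ay":0,"dx":0,"dy":0,"dz":0,"az":0,"hand":0},{"ax":0,"ay":0,"dx":0,"dy":0,"dz":0,"az":0,"hand":0},{"ax":0,"ay":0,"dx":0,"dy":0,"dz":0,"az":0,"hand":0}])

```text
clock: 19.65
eef_pos: [484.4, 133.1, 96.2]
tool_rot: [-3.142, -0.0, 3.103]
force: [0.8, 0.1, -0.1]
width: 85.4
gripper_force: 0.0
```

Emit:
send_rows(series=[{"ax":0,"ay":0,"dx":0,"dy":0,"dz":-1,"az":0,"hand":0},{"ax":0,"ay":0,"dx":0,"dy":0,"dz":-3,"az":0,"hand":0},{"ax":0,"ay":0,"dx":0,"dy":0,"dz":-6,"az":0,"hand":0},{"ax":0,"ay":0,"dx":0,"dy":0,"dz":-10,"az":0,"hand":0},{"ax":0,"ay":0,"dx":0,"dy":0,"dz":-14,"az":0,"hand":0},{"ax":0,"ay":0,"dx":0,"dy":-10,"dz":-15,"az":0,"hand":0},{"ax":0,"ay":0,"dx":0,"dy":-20,"dz":-15,"az":0,"hand":0},{"ax":0,"ay":0,"dx":0,"dy":-30,"dz":-15,"az":0,"hand":0},{"ax":0,"ay":0,"dx":0,"dy":-30,"dz":-15,"az":0,"hand":0},{"ax":0,"ay":0,"dx":0,"dy":-30,"dz":-15,"az":0,"hand":0}])

```text
clock: 20.65
eef_pos: [474.3, -118.3, 246.3]
tool_rot: [-3.141, 0.001, 3.103]
force: [1.9, -0.8, -0.1]
width: 85.4
gripper_force: 0.0
```

```bash
python3 - <<'E'
from h import *
s=read_state();print(s["clock"],s["eef_pos"],s["force"])
d=grab("top");posts(d)
im=d["pixels"];g=cv2.GaussianBlur(im.max(2),(3,3),0)
a=np.radians(177.7);c=h0+90*np.array([np.cos(a),np.sin(a)]);p=proj(d,(*c,116));print("expected",p)
u,v=int(p[0]),int(p[1]);x0,y0=u-20,v-25
n,l,st,cc=cv2.connectedComponentsWithStats((g[y0:y0+50,x0:x0+40]<70).astype(np.uint8))
for i in range(1,n):
    if st[i,4]>40: print(cc[i]+[x0,y0],st[i],onz(d,*(cc[i]+[x0,y0]),120),cv2.minAreaRect(np.argwhere(l==i)[:,::-1].astype(np.float32)))
print(g[y0:y0+50:3,x0:x0+40:3])
E
```

```text
20.65 [ 474.25031026 -118.32807355  246.31017361] [ 1.94253398 -0.76597395 -0.08033548]
post [154. 184.] 28 135.0 43.3
post [225. 188.] 38 129.0 313.9
post [148. 256.] 38 132.0 131.2
post [221. 260.] 40 129.0 221.9
expected [186.32064487 257.38241657]
[186.48161765 256.23161765] [ 12  14  17  20 272] [487.73923414 131.57340263 120.        ] ((20.381189346313477, 23.18811798095703), (15.52258014678955, 19.40322494506836), 5.7105937004089355)
[[100  93  89 119 120 119 117  96  66  71 112 119 148 135]
 [112 112 113 119 118 118 116 147 142 122 120 139 169 124]
 [116 117 118 117 116 127 137 143 108 154 167 168 169 168]
 [117 118 119 109  96  99 140 142 103 116 121 132 169 170]
 [120 118 116 107  95  97 142 141  99  85  98  84 151 172]
 [156 152 139 158 118  75 102 102  78  65  84  88 119 163]
 [156 163 148 160  89  64  53  57  47  45 113 119 120 121]
 [145 148 154 158  81  63  53  58  46  45 112 118 119 118]
 [157 157 158 158  76  61  51  56  44  47 117 121 123 142]
 [158 158 160 158  72  58  51  56  43  49 117 119 120 120]
 [152 155 157 153  66  55  55  56  42  50 118 118 118 120]
 [122 152 158 156  99  77  79  69  58  66 118 118 118 126]
 [118 122 144 141 146 137 145 112  96 116 115 117 118 125]
 [123 123 110  89  89 135 144 109  79 102  88 113 121 128]
 [159 157 134 118  96 137 141 104  85  98  84 115 121 129]
 [156 160 162 164 159 121 120 104 109 115 114 118 119 135]
 [143 131 142 158 160 163 143 116 116 117 118 118 117 113]]
```

The gear is within 3 mm of the seat, the plate is in its stop and the arm is clear, so I'm handing in.

```bash
python3 -c "
from cell import finish_job
print(finish_job())"
```

```text
the job is handed in; nothing more can be done
None
```

The plate clicked into its next stop with the empty cradle at the pointer, the gear shaft lies in that cradle (gear measured within 3 mm of the seat), and the job was handed in at about 21 s with the gripper clear; I did not re-measure the flange, spanner and grease can, but the arm never went near them.

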